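# Set the paste mill's speed slider and start it

### The job

Get the paste mill ready and start it: slide the red speed grip along its track until its white pointer lies inside the yellow band, and let go of it. Then push the sprung green-handled start lever away from you right over to its stop and let it spring all the way back; do not work the lever before the speed is set. Leave the mortar, pestle, colander, ramekin and spoons where they are.

Things in the scene. Friction and masses are not known exactly. Their poses are not given: they have to be found in the camera images.
- mill: grey fixed paste mill, 280 mm wide (y), 327 deep (x -177 to +150), steel deck at 230, granite drum on top to 351. Origin: centre of its underside on the table; x to its back, y to the left seen from the front, z up. Its control face looks to -x, sloping 30 degrees from level, from x -177, z 41 up to x -45, z 117. Lever foot at its right: x -200 to -100, y -275 to -140, 45 high, cheeks to z 100.
- visor (a point): middle of the front edge of the steel splash visor that overhangs the control face (mill x -122, y 0, z 215 to 230, 290 mm wide; this point at z 222). It leaves no room for a vertical gripper over the speed grip: reach the grip with the tool leaning about 30 degrees, square to the face.
- speed (a joint): speed slider position in m, 0 at the right end of its track (mill -y) to 0.16 at the left end (mill +y); stays where it is left, friction about 3 N
- speed_grip (a point): gripping point of the red speed grip, a paddle standing square out of the sloping face: 22 mm thick along the track, 30 mm up the slope, its top 65 mm out of the face. The point is on its centre line 46 mm out of the face. Axes: x up the slope, y along the track to the left, z out of the face.
- pointer (a point): end part of the white pointer needle (4 mm wide) fixed to the speed grip, on the down-slope side over the black scale strip, 45 mm down the slope from the grip's centre line, 6 mm above the face; same axes as speed_grip
- band_mark (a point): centre of the yellow band on the black scale strip: 12 mm wide along the track, 36 mm up the slope; same axes as speed_grip (y along the track). Pointer and band agree when they have the same y along the track. The band cannot be moved by touch.
- start (a joint): start lever angle in rad: 0 at rest (leaning 0.5 rad from upright towards the front, mill -x), 0.9 at its stop (leaning 0.4 rad to the back, mill +x); a spring returns it to 0; about 5 N at the handle
- start_bar (a point): centre of the lever's green handle bar, a level cylinder 22 mm in diameter and 66 mm long along mill y, 130 mm from the hinge, on a 12 mm steel rod. At lever angle 0 it is at mill x -212, y -235, z 194. It turns with the lever.
- start_hinge (a point): lever hinge point, axis along mill y, at mill x -150, y -235, z 80
- mortar: grey granite mortar, 144 mm across the rim, 95 high, standing on a blue mat 4 mm thick; origin at its underside
- pestle: wooden pestle lying on the table, 180 mm long along its x, 38 mm thick; origin at its underside near the middle
- colander: red plastic colander, 220 mm across the rim, 90 high; origin at its underside
- ramekin: glass ramekin, 84 mm across, 45 high; origin at its underside
- spoon_a: steel spoon lying on the table, 180 mm long along its x
- spoon_b: steel spoon lying on the table, 180 mm long along its x

How it is judged:
On the way, in this order (a step that is already met when the one before it is completed fails the run):
1. the white pointer lies in the yellow band and the speed grip has been let go (y of pointer in the frame of band_mark between -0.007 and 0.007 m and contact force between the arm and speed below 0.3 N), for 0.2 s.
2. the start lever has been pushed to its stop (value of joint start above 0.84 rad), for 0.05 s.
3. the start lever has sprung back to rest (value of joint start below 0.06 rad), for 0.2 s.
At the end, for the whole second after the job is handed in: the pointer is within 7 mm of the middle of the yellow band along the track, the start lever is back within 0.06 rad of its rest position, the speed grip is still, and the mortar, pestle, colander, ramekin and spoons are within 30 mm of where they began (y of pointer in the frame of band_mark between -0.007 and 0.007 m and value of joint start below 0.06 rad and velocity of joint speed below 0.01 m/s and distance of each of mortar, pestle, colander, ramekin, spoon_a, spoon_b from where it was at the start of the episode below 0.03 m); the robot touches nothing.
It fails at once if the lever is worked (more than 0.35 rad) while the pointer is outside the yellow band (value of joint start above 0.35 rad and not (y of pointer in the frame of band_mark between -0.007 and 0.007 m)).
It fails at once if a bystander is moved more than 30 mm (distance of any of mortar, pestle, colander, ramekin, spoon_a, spoon_b from where it was at the start of the episode above 0.03 m).
It also fails if it takes over 54 s, if anything falls off the work surface, if the arm or the gripper's body presses on something with over 40 N, if the wrist force passes 120 N, or if a joint passes its speed limit or range.

### The arm

A 6-joint arm with a two-finger parallel gripper is mounted at the origin on the work surface. World frame = base frame: x ahead of the robot, y to its left, z up, the work surface at z = 0. Lengths are in m, angles in rad, forces in N, time in s.
With the tool pointing down it reaches from about 0.35 to 0.875 m from the base axis. Payload 15.5 kg.
Tool frame: the origin (TCP) lies on the centre line of the jaws, within the pads' length; the fingertips stand 19 mm ahead of it and the grasp point (between the pads) is the TCP; z points along the fingers, y is the line along which they close (so a half turn about z gives the same grasp; the last joint's range is limited). The gripper opens to 85 mm and grips with 20 to 120 N. Pads are 22 mm wide; open, the fingers measure 114 mm over their backs; the gripper's body (76 mm by 85 mm) begins 54 mm behind the grasp point. The pads swing forward as they close: fully open they stand 13 mm farther back than shut.
Start: joints at [1.115, 0.494, 1.345, -0, 1.302, -0.096], TCP at [0.221, 0.585, 0.25] pointing down, gripper open.
Joint ranges: [-2.91, 2.91], [-0.82, 2.16], [0.22, 2.67], [-1.22, 4.37], [0.12, 2.79], [-3.08, 3.08]. Speed limits (rad/s): [1.89, 1.89, 2.57, 3.01, 3.01, 3.01].

### API

Orientations are given as a rotation vector (axis times angle).
In Python, from workcell import sensors, eyes, job gives the robot as it stands. The module is installed in compiled form; this text tells all that it offers.
- The arm moves only by the tool send_rows, never from a script. Its argument "rows" is a list of rows, each a list of 5 numbers: the shift along the tool's x, y, z in mm, then the turn about the tool's z in degrees, then the closure, from 0 (fully open) to 1 (shut). In form: [[dx, dy, dz, twist, hand], ...]. A call has 1 to 8 rows; each row shifts and turns the commanded pose from where the row before left it, along the tool's axes as they then stand; what a row does not reach is not made up. A row lasts 1/12 s, in which the tool goes at most 41.7 mm and 7.16 degrees, less where a joint would pass 70% of its speed; a pose out of reach is approached as far as the arm can. A call is refused whole if a number of a shift passes 41.7 or a number of a turn 7.16, either way. A call with a gripper value outside its range is refused whole. The fingers move at their own pace and stop on an object; "grip_force" is the grip in N (left out, the last holds). Time passes only in rows, so rows that do not move let the fingers close. It gives the time, the measured TCP pose, the force, the opening and the grip force at its end, in the units of the state.
- sensors.get_state(): the state, without advancing time (a new reading comes with each control period).
- eyes.read_camera(name): name is "side" or "top" or "wrist"; returns the picture (384x512x3 uint8, blue, green, red); there is no depth.
- eyes.get_calibration(name): a dict with "K" (3x3 intrinsics, pixels), "world_from_camera" (4x4, takes a point from camera to world coordinates); the wrist camera has in their place "hand_eye" (4x4, takes a point from camera to tool coordinates, whose origin is the TCP and whose axes are the flange's). Camera axes: x right, y down, z forward; pixel columns grow to the right and rows downward; lengths in m; the calibration is good to about 2 mm. A picture is of the moment at which its call begins: read the wrist's pose just before it. get_calibration takes no time and is no camera call.
- job.job_done(): hands the job in; it is judged then, once.
The state is a dict: "time_s": time; "joint_pos": joint angles; "dq": joint speeds; "effort": joint torques, N m; "tool_pos": TCP position; "ee_rot": TCP orientation; "wrist_force": force on the tool from outside, world axes, zero at the start; "ft_torque": the same for the moment, N m; "gripper_width": finger opening in m; "grasp_force": force on a finger pad.
Only numpy, scipy, OpenCV 4.12 (cv2) and the standard library are available. Lean on these libraries where they do the work, as an engineer would, in place of code of your own. Each camera call takes 0.05 s, during which the arm holds its last target. There are 200 camera calls.

## Working session

There is one attempt and no reset: what is moved stays moved. The work goes in short steps, Python scripts to look and compute and a tool call to move; the robot and the scene stay as the last step left them, time stands still between calls to the robot, and variables do not carry over. Pictures are saved under pics/ and viewed, at most 10 in all, crops included, and the job is handed in when it is done.

Besides the shell and the picture viewer there is one more tool, called after "Request:" as name(argument=value, ...), one argument or row to a line, values as JSON. send_rows: Moves the arm, as the interface text tells. Its arguments: {"type":"object","properties":{"rows":{"type":"array","items":{"type":"array","items":{"type":"number"}}},"grip_force":{"type":"number"}},"required":["rows"]}

```bash
mkdir -p pics
python3 - <<'E'
from workcell import sensors, eyes
import cv2,numpy as np
np.set_printoptions(precision=4,suppress=True)
for n in("side","top"):
    cv2.imwrite(f"pics/{n}0.png",eyes.read_camera(n)); c=eyes.get_calibration(n);print(n,c)
print(eyes.get_calibration("wrist"));print(sensors.get_state())
E
```

```text
side {'K': array([[418.5379,   0.    , 252.7592],
       [  0.    , 418.5379, 187.3902],
       [  0.    ,   0.    ,   1.    ]]), 'world_from_camera': array([[ 0.812 , -0.3659,  0.4546, -0.187 ],
       [-0.5836, -0.517 ,  0.6262, -1.008 ],
       [ 0.0059, -0.7738, -0.6334,  1.1713],
       [ 0.    ,  0.    ,  0.    ,  1.    ]])}
top {'K': array([[444.2714,   0.    , 257.7947],
       [  0.    , 444.2714, 193.7459],
       [  0.    ,   0.    ,   1.    ]]), 'world_from_camera': array([[-0.024 , -0.9803,  0.1962,  0.2299],
       [-0.9996,  0.027 ,  0.0125, -0.0134],
       [-0.0176, -0.1958, -0.9805,  1.596 ],
       [ 0.    ,  0.    ,  0.    ,  1.    ]])}
{'K': array([[293.5092,   0.    , 252.0208],
       [  0.    , 293.5092, 193.4051],
       [  0.    ,   0.    ,   1.    ]]), 'hand_eye': array([[ 0.0001, -0.956 , -0.2933,  0.0746],
       [ 1.    ,  0.0001,  0.0001,  0.0002],
       [-0.0001, -0.2933,  0.956 , -0.1242],
       [ 0.    ,  0.    ,  0.    ,  1.    ]])}
{'time_s': 0.1, 'joint_pos': array([ 1.1145,  0.4941,  1.346 ,  0.    ,  1.3025, -0.0955]), 'dq': array([-0.001 , -0.0021, -0.0019,  0.0005,  0.0014, -0.0004]), 'effort': array([  0.001 , -88.3589, -38.4562,  -0.0001,   0.005 ,  -0.    ]), 'tool_pos': array([0.2205, 0.5845, 0.2498]), 'ee_rot': array([-0.5636, -3.0903,  0.0016]), 'wrist_force': array([ 0.4977, -0.3121,  0.7271]), 'ft_torque': array([-0.0156, -0.0156,  0.0527]), 'grasp_force': 0.0, 'gripper_width': 0.08534964329151498}
```

View pics/side0.png

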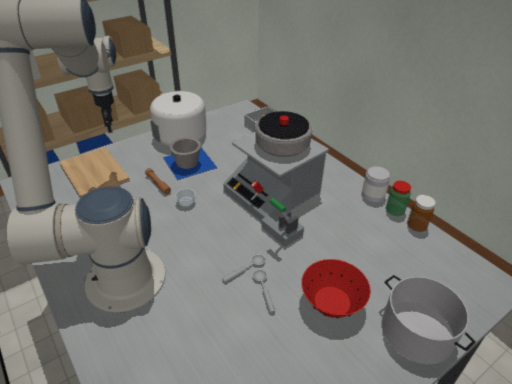

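View pics/top0.png

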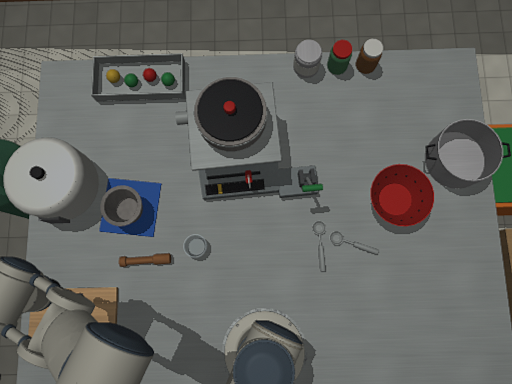

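The side view shows the red grip at (256,187), yellow band at (237,184) and green bar at (277,205). The top view shows the mill deck around (235,120), the grip at (249,178), the band at (220,188) and the bar at (312,187).

```bash
cat > h.py <<'E'
import cv2,numpy as np
from workcell import sensors,eyes
np.set_printoptions(precision=4,suppress=True)
def ray(n,uv):
    c=eyes.get_calibration(n);T=c["world_from_camera"];d=T[:3,:3]@np.linalg.inv(c["K"])@[uv[0],uv[1],1.];return T[:3,3],d/np.linalg.norm(d)
def plane(n,uv,z):
    o,d=ray(n,uv);return o+d*(z-o[2])/d[2]
def tri(a,b):
    A=np.zeros((3,3));r=np.zeros(3)
    P=[]
    for n,uv in(("side",a),("top",b)):
        o,d=ray(n,uv);M=np.eye(3)-np.outer(d,d);A+=M;r+=M@o;P.append((M,o))
    x=np.linalg.solve(A,r);return x,[np.linalg.norm(M@(x-o)) for M,o in P]
E
python3 - <<'E'
from h import *
im={n:cv2.imread(f"pics/{n}0.png") for n in("side","top")}
roi={"side":(215,165,310,245),"top":(180,70,340,225)}
for n in im:
    x0,y0,x1,y1=roi[n];c=im[n][y0:y1,x0:x1];h=cv2.cvtColor(c,cv2.COLOR_BGR2HSV)
    for k,lo,hi in(("yellow",(20,120,80),(35,255,255)),("green",(50,120,50),(85,255,255)),("red",(0,150,70),(8,255,255)),):
        m=cv2.inRange(h,lo,hi)
        if k=="red": m|=cv2.inRange(h,(172,150,70),(180,255,255))
        N,_,s,ce=cv2.connectedComponentsWithStats(m)
        for i in range(1,N):
            if s[i,4]>8: print(n,k,ce[i]+[x0,y0],s[i,:4]+[x0,y0,0,0],s[i,4],cv2.minAreaRect(np.argwhere(_==i)[:,::-1].astype(np.float32)))
a=cv2.resize(im["top"][140:225,180:340],None,fx=5,fy=5,interpolation=cv2.INTER_CUBIC);cv2.imwrite("pics/t1.png",a)
a=cv2.resize(im["side"][125:250,215:340],None,fx=4.8,fy=4.8,interpolation=cv2.INTER_CUBIC);cv2.imwrite("pics/s1.png",a)
E
```

```text
side yellow [235.9565 185.9565] [233 182   7   8] 23 ((21.250001907348633, 20.750001907348633), (2.8284268379211426, 7.77817440032959), 45.0)
side green [277.3298 204.4255] [270 198  16  14] 94 ((62.420005798339844, 39.439998626708984), (17.200000762939453, 5.400000095367432), 36.869895935058594)
side red [257.697  187.3333] [253 182  10  11] 66 ((42.750003814697266, 22.25), (9.899494171142578, 6.363961219787598), 45.0)
top yellow [219.3793 188.4828] [218 184   5  10] 29 ((39.5, 118.50001525878906), (9.45888900756836, 3.152963161468506), 75.96376037597656)
top green [311.937  187.2992] [302 184  21   8] 127 ((132.02474975585938, 117.24752807617188), (6.268734931945801, 20.099750518798828), 84.2894058227539)
top red [228.7196 105.9813] [223 101  12  11] 107 ((48.5, 36.0), (10.0, 11.0), 90.0)
top red [246.2    178.7333] [245 175   3   8] 15 ((66.0, 108.5), (7.0, 2.0), 90.0)
top red [250.1429 177.6429] [249 174   3   8] 14 ((70.16216278076172, 107.47296905517578), (7.233555316925049, 1.479590892791748), 80.53767395019531)
```

View pics/t1.png

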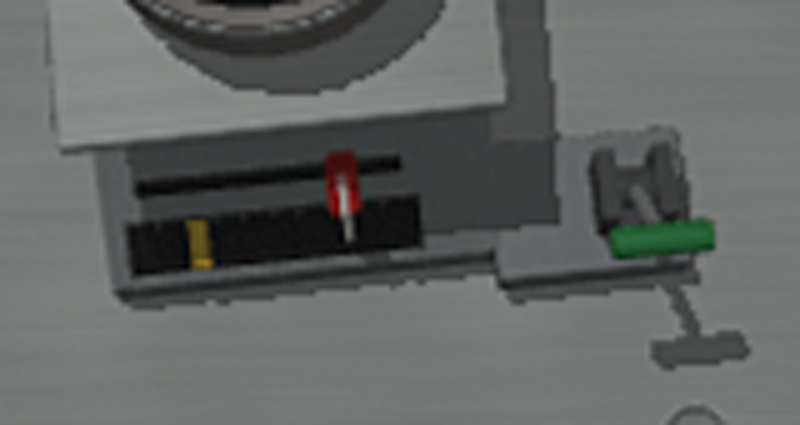

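View pics/s1.png

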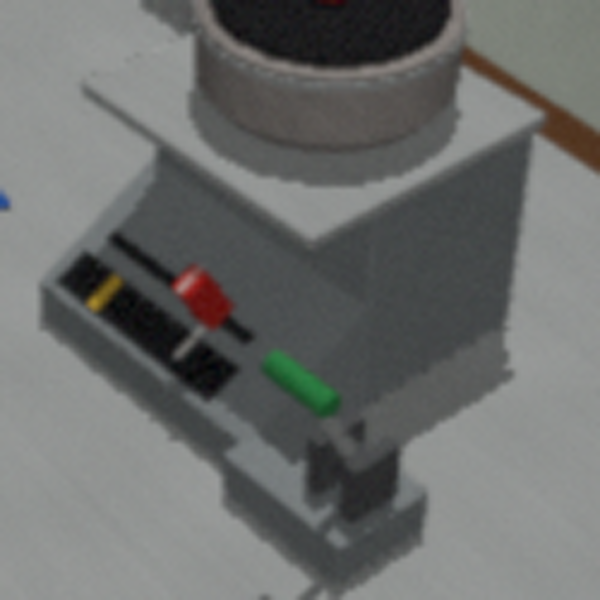

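The top crop shows the visor's front corners at about (192,170) and (280.6,160.6), the pointer tip at (250,187) and the band at (219.5,188.5). In the side crop the visor corners are at (232.7,143.3) and (280,175.6).

Run:
```python
from h import *
L=plane("top",(192.2,169.8),.23);R=plane("top",(280.6,160.7),.23)
print("vis top",L,R,np.linalg.norm(L-R),np.arctan2(*(-(L-R)[:2]*[1,-1]))); 
L2=plane("side",(232.7,143.3),.23);R2=plane("side",(280,175.6),.23);print("vis side",L2,R2,np.linalg.norm(L2-R2))
for k,a,b in(("yellow",(236.7,185.8),(220,188.7)),("green",(277.3,204.4),(311.9,187.3)),("ptr tip",(251.5+.7,199.5),(250,187.8)),("visL",(232.7,143.3),(192.2,169.8)),("visR",(280,175.6),(280.6,160.7))):
    print(k,*tri(a,b))
c=.5*(L+R+L2+R2)/2; yl=(L-R+L2-R2)/2; yl/=np.linalg.norm(yl); xm=np.array([yl[1],-yl[0],0]);xm/=np.linalg.norm(xm);
O=c+.122*xm;O[2]=0
print("yaw",np.degrees(np.arctan2(xm[1],xm[0])),"O",O)
for k,a,b in(("yellow",(236.7,185.8),(220,188.7)),("green",(277.3,204.4),(311.9,187.3)),("ptr",(252.2,199.5),(250,187.8))):
    p=tri(a,b)[0]-O; print(k,p@xm,p@yl,p[2])
```

```text
vis top [0.5866 0.2107 0.23  ] [ 0.6084 -0.071   0.23  ] 0.2825126267427439 0.07724223371711773
vis side [0.5874 0.2    0.23  ] [ 0.6104 -0.0797  0.23  ] 0.28067290067226686
yellow [0.5605 0.139  0.0597] [np.float64(0.001382811359712485), np.float64(0.0013828113597125777)]
green [ 0.527  -0.1703  0.1966] [np.float64(0.0008406178351787986), np.float64(0.000840617835178719)]
ptr tip [0.5625 0.0321 0.0576] [np.float64(0.002775625359969481), np.float64(0.0027756253599695306)]
visL [0.5911 0.2108 0.2221] [np.float64(0.002720570351678398), np.float64(0.0027205703516784414)]
visR [ 0.6128 -0.0727  0.2235] [np.float64(0.002907428588109594), np.float64(0.0029074285881099107)]
yaw 4.5653567638462 O [0.7198 0.0747 0.    ]
yellow -0.15370560423494617 0.07677974101735972 0.059692445245276275
green -0.21169143128716877 -0.22889422980182914 0.19662645886530583
ptr -0.16019542039327814 -0.029907882213003816 0.057587970291816684
```

Request:
send_rows(
  rows=[
    [0,0,0,-6.3,0.4],
    [0,0,0,-6.3,0.4],
    [0,0,0,-6.3,0.4],
    [0,0,0,-6.3,0.4],
    [-17,-36,0,0,0.4],
    [-17,-36,0,0,0.4],
    [-17,-36,0,0,0.4],
    [-17,-36,0,0,0.4],
  ],
  grip_force=20,
)

```text
time_s: 0.77
tool_pos: [0.3, 0.4449, 0.2499]
ee_rot: [0.125, -3.139, 0.001]
wrist_force: [0.6, -0.1, -0.5]
gripper_width: 0.0514
grasp_force: 0.0
```

Request:
send_rows(
  rows=[
    [-17,-36,0,0,0.4],
    [-17,-36,0,0,0.4],
    [-17,-36,0,0,0.4],
    [-17,-36,0,0,0.4],
    [-17,-36,0,0,0.4],
    [-17,-36,0,0,0.4],
    [-17,-36,0,0,0.4],
    [-17,-36,0,0,0.4],
  ],
)

```text
time_s: 1.43
tool_pos: [0.4585, 0.1683, 0.2502]
ee_rot: [0.124, -3.139, 0.0]
wrist_force: [0.3, 0.9, -0.3]
gripper_width: 0.0513
grasp_force: 0.0
```

Request:
send_rows(
  rows=[
    [-10,-36,0,0,0.4],
    [-10,-36,0,0,0.4],
    [-10,-36,0,0,0.4],
    [-5,-16,0,0,0.4],
    [0,0,0,0,0.4],
    [0,0,0,0,0.4],
    [0,0,0,0,0.4],
  ],
)

```text
time_s: 2.02
tool_pos: [0.5024, 0.0497, 0.2501]
ee_rot: [0.124, -3.138, -0.0]
wrist_force: [-0.4, 0.6, 0.2]
gripper_width: 0.0515
grasp_force: 0.0
```

Run:
```python
from h import *
s=sensors.get_state();print(s["tool_pos"],s["ee_rot"])
cv2.imwrite("pics/w1.png",eyes.read_camera("wrist"))
```

```text
[0.5024 0.0497 0.2501] [ 0.1237 -3.1384 -0.0004]
```

View pics/w1.png

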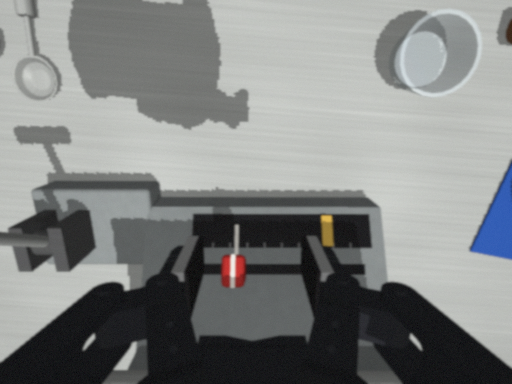

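The wrist view shows the pointer tip at about (237,227), the grip top at (233,270) and the band at (327,231). The track is level in the image, so the yaw is right.

```bash
cat >> h.py <<'E'
from scipy.spatial.transform import Rotation as Ro
O=np.array([.7198,.0747,0]);xm=np.array([.9968,.0796,0]);yl=np.array([-.0796,.9968,0])
nrm=-.5*xm+[0,0,.866]
def face(s,uv,h):
    "wrist pixel -> mill coords, on plane h above sloping face"
    c=eyes.get_calibration("wrist");H=c["hand_eye"];R=Ro.from_rotvec(s["ee_rot"]).as_matrix()
    o=R@H[:3,3]+s["tool_pos"];d=R@H[:3,:3]@np.linalg.inv(c["K"])@[uv[0],uv[1],1.]
    P=O-.177*xm+[0,0,.041]+h*nrm
    p=o+d*(((P-o)@nrm)/(d@nrm))-O
    return np.array([p@xm,p@yl,p[2]])
def mill(p):
    p=np.array(p)-O;return np.array([p@xm,p@yl,p[2]])
E
python3 - <<'E'
from h import *
s=sensors.get_state();im=cv2.imread("pics/w1.png");h=cv2.cvtColor(im,cv2.COLOR_BGR2HSV)
m=cv2.inRange(h[205:255,310:345],(15,120,80),(35,255,255));ys,xs=np.nonzero(m);b=(xs.mean()+310,ys.mean()+205)
g=cv2.cvtColor(im,cv2.COLOR_BGR2GRAY)[222:246,225:250];m=(g>110);ys,xs=np.nonzero(m);p=(xs.mean()+225,ys.mean()+222)
h2=h[250:292,215:255];m=((h2[...,0]<8)|(h2[...,0]>172))&(h2[...,1]>150);ys,xs=np.nonzero(m);r=(xs.mean()+215,ys.mean()+250);print("red box",xs.min()+215,xs.max()+215,ys.min()+250,ys.max()+250)
print(b,p,len(xs),r);print("band",face(s,b,0),"ptr",face(s,p,.006),"griptop",face(s,r,.065),"tcp",mill(s["tool_pos"]))
E
```

```text
red box 221 245 256 286
(np.float64(326.80266666666665), np.float64(229.952)) (np.float64(236.47058823529412), np.float64(235.05882352941177)) 465 (np.float64(233.3290322580645), np.float64(270.552688172043))
band [-0.1507  0.0811  0.0562] ptr [-0.1481 -0.025   0.0646] griptop [-0.1448 -0.0244  0.1346] tcp [-0.2187 -0.0072  0.2502]
```

The vertical gripper, aligned with the track, would barely overlap the paddle before its body meets the visor. I'll twist it 90°, so the half-open front finger reaches further under the visor, and push the paddle with that finger from its right side.

Request:
send_rows(
  rows=[
    [0,0,0,7,0.4],
    [0,0,0,7,0.4],
    [0,0,0,7,0.4],
    [0,0,0,7,0.4],
    [0,0,0,7,0.4],
    [0,0,0,7,0.4],
    [0,0,0,7,0.4],
  ],
)

```text
time_s: 2.65
tool_pos: [0.5023, 0.0505, 0.2503]
ee_rot: [-1.195, -2.905, -0.0]
wrist_force: [-0.3, 1.2, 0.3]
gripper_width: 0.0511
grasp_force: 0.0
```

Request:
send_rows(
  rows=[
    [0,0,0,7,0.4],
    [0,0,0,7,0.4],
    [0,0,0,7,0.4],
    [0,0,0,7,0.4],
    [0,0,0,7,0.4],
    [0,0,0,6,0.4],
    [0,0,0,0,0.4],
    [0,0,0,0,0.4],
  ],
)

```text
time_s: 3.32
tool_pos: [0.5025, 0.0502, 0.2503]
ee_rot: [-2.126, -2.312, -0.0]
wrist_force: [0.2, 0.0, -0.0]
gripper_width: 0.0512
grasp_force: 0.0
```

Request:
send_rows(
  rows=[
    [-20,0,0,0,0.4],
    [-20,0,0,0,0.4],
    [-10,15,0,0,0.4],
    [0,10,0,0,0.4],
    [0,0,0,0,0.4],
    [0,0,0,0,0.4],
    [0,0,0,0,0.4],
  ],
)

```text
time_s: 3.9
tool_pos: [0.531, 0.0023, 0.2501]
ee_rot: [-2.129, -2.309, 0.001]
wrist_force: [-0.1, 0.5, -0.3]
gripper_width: 0.0511
grasp_force: 0.0
```

Run:
```python
from h import *
s=sensors.get_state();print(mill(s["tool_pos"]),Ro.from_rotvec(s["ee_rot"]).as_matrix(),s["joint_pos"])
cv2.imwrite("pics/w2.png",eyes.read_camera("wrist"))
```

```text
[-0.1939 -0.0572  0.2501] [[-0.081   0.9967 -0.0009]
 [ 0.9967  0.081   0.0002]
 [ 0.0003 -0.0008 -1.    ]] [-0.1082  0.3626  1.5761  0.0001  1.2038 -0.1893]
```

View pics/w2.png

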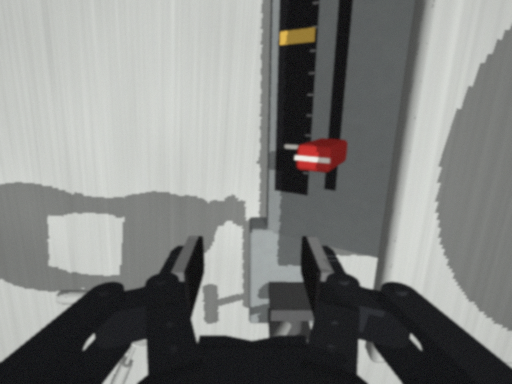

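The wrist view shows the band at (297,37), the pointer at (290,147), the grip at (320,155) and the fingers well below them, on the right side of the paddle. Now I descend, move in under the visor, then push.

Request:
send_rows(
  rows=[
    [0,0,25,0,0.4],
    [0,0,30,0,0.4],
    [0,0,30,0,0.4],
    [0,0,25,0,0.4],
    [0,0,18,0,0.4],
    [0,0,10,0,0.4],
    [0,0,0,0,0.4],
  ],
)

```text
time_s: 4.53
tool_pos: [0.5304, 0.002, 0.1107]
ee_rot: [-2.129, -2.307, 0.003]
wrist_force: [-1.0, 0.6, 0.5]
gripper_width: 0.0513
grasp_force: 0.0
```

Request:
send_rows(
  rows=[
    [0,4,0,0,0.4],
    [0,5,0,0,0.4],
    [0,4,0,0,0.4],
    [0,0,0,0,0.4],
    [0,0,0,0,0.4],
  ],
)

```text
time_s: 4.95
tool_pos: [0.5453, 0.0025, 0.113]
ee_rot: [2.131, 2.307, 0.001]
wrist_force: [0.1, 0.2, 1.3]
gripper_width: 0.0517
grasp_force: 0.0
```

Request:
send_rows(
  rows=[
    [8,0,0,0,0.4],
    [8,0,0,0,0.4],
    [8,0,0,0,0.4],
    [6,0,0,0,0.4],
    [0,0,0,0,0.4],
    [0,0,0,0,0.4],
  ],
)

```text
time_s: 5.45
tool_pos: [0.5419, 0.0331, 0.1122]
ee_rot: [-2.13, -2.308, 0.0]
wrist_force: [0.4, -0.6, 0.2]
gripper_width: 0.051
grasp_force: 0.0
```

Run:
```python
from h import *
s=sensors.get_state();print(mill(s["tool_pos"]),s["wrist_force"])
cv2.imwrite("pics/w3.png",eyes.read_camera("wrist"))
```

```text
[-0.1806 -0.0273  0.1122] [ 0.3722 -0.6127  0.2142]
```

View pics/w3.png

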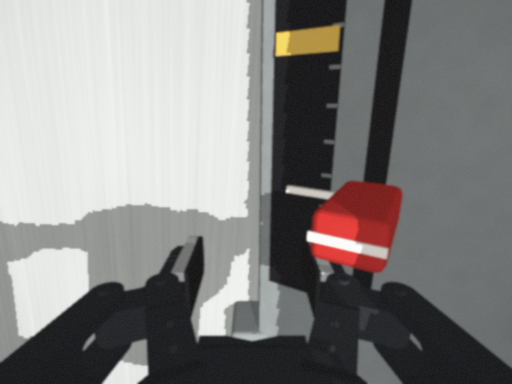

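The finger is on the paddle and pushing cleanly. The pointer tip is at (290,189) and the band centre at about (308,41).

```bash
cat >> h.py <<'E'
def look(s,im):
    h=cv2.cvtColor(im,cv2.COLOR_BGR2HSV)
    m=cv2.inRange(h,(18,120,80),(35,255,255));N,l,st,ce=cv2.connectedComponentsWithStats(m);b=ce[1+np.argmax(st[1:,4])]
    # pointer: bright thin blob on the dark strip, left of the red paddle
    w=cv2.inRange(h,(0,0,115),(180,90,255));w[:,:272]=0;w[:,335:]=0
    N,l,st,ce=cv2.connectedComponentsWithStats(w)
    c=[(st[i],ce[i]) for i in range(1,N) if st[i,2]>15 and st[i,3]<30]
    B=face(s,b,0);print("band",b,B)
    for q,e in c:
        P=face(s,e,.006);print("ptr?",q,e,P,"to go mm",1e3*(B[1]-P[1]))
E
python3 -c "
from h import *
look(sensors.get_state(),cv2.imread('pics/w3.png'))"
```

```text
band [307.4526  40.9034] [-0.1498  0.0803  0.0567]
ptr? [285 186  50  14 390] [309.6205 191.9949] [-0.1455 -0.004   0.0661] to go mm 84.30537138211034
ptr? [306 230  29  18 325] [319.9569 238.4462] [-0.1382 -0.0329  0.0703] to go mm 113.15302556365572
ptr? [316 258  16  23 184] [323.7717 268.3696] [-0.1349 -0.0528  0.0722] to go mm 133.0535864888467
```

Request:
send_rows(
  rows=[
    [10,0,0,0,0.4],
    [12,0,0,0,0.4],
    [12,0,0,0,0.4],
    [12,0,0,0,0.4],
    [12,0,0,0,0.4],
    [8,0,0,0,0.4],
    [5,0,0,0,0.4],
    [3,0,0,0,0.4],
  ],
)

```text
time_s: 6.17
tool_pos: [0.5363, 0.1071, 0.1122]
ee_rot: [-2.131, -2.308, 0.0]
wrist_force: [1.4, -3.0, -2.2]
gripper_width: 0.0512
grasp_force: 1.5
```

Request:
send_rows(
  rows=[
    [0,0,0,0,0.4],
    [0,0,0,0,0.4],
    [0,0,0,0,0.4],
  ],
)

```text
time_s: 6.42
tool_pos: [0.5364, 0.106, 0.1123]
ee_rot: [-2.132, -2.307, 0.0]
wrist_force: [0.1, -0.3, 0.0]
gripper_width: 0.0515
grasp_force: 0.0
```

Run:
```python
from h import *
s=sensors.get_state();print(mill(s["tool_pos"]),s["wrist_force"])
im=eyes.read_camera("wrist");cv2.imwrite("pics/w4.png",im);look(s,im)
```

```text
[-0.1804  0.0458  0.1123] [ 0.1341 -0.3309  0.0282]
band [300.0119 171.2087] [-0.15    0.0801  0.0566]
ptr? [286 185  49  14 373] [309.1019 191.5362] [-0.1455  0.0696  0.0661] to go mm 10.446597021290208
ptr? [306 230  29  17 325] [319.9477 237.8092] [-0.138   0.0409  0.0705] to go mm 39.120594770295895
```

View pics/w4.png

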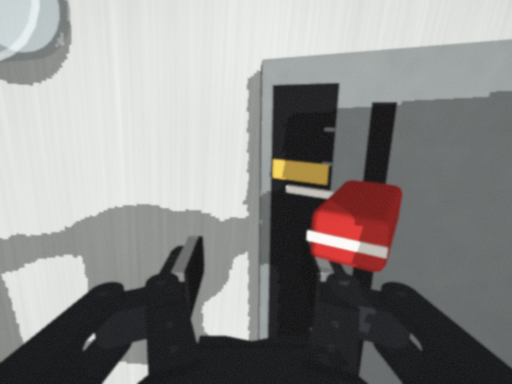

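Request:
send_rows(
  rows=[
    [2,0,0,0,0.4],
    [3,0,0,0,0.4],
    [3,0,0,0,0.4],
    [2,0,0,0,0.4],
    [0,0,0,0,0.4],
    [0,0,0,0,0.4],
  ],
)

```text
time_s: 6.97
tool_pos: [0.5356, 0.1164, 0.1123]
ee_rot: [-2.131, -2.308, -0.0]
wrist_force: [-0.5, -0.0, 0.3]
gripper_width: 0.0516
grasp_force: 0.0
```

Run:
```python
from h import *
s=sensors.get_state();print(mill(s["tool_pos"]),s["wrist_force"])
im=eyes.read_camera("wrist");cv2.imwrite("pics/w5.png",cv2.resize(im[120:270,230:430],None,fx=3,fy=3));look(s,im)
```

```text
[-0.1803  0.0563  0.1123] [-0.5021 -0.0268  0.2697]
band [295.0203 183.7145] [-0.1525  0.0821  0.0551]
ptr? [286 187  49  14 405] [309.2025 193.6593] [-0.1453  0.0788  0.0662] to go mm 3.254327605888854
ptr? [306 233  29  17 319] [319.9906 240.7461] [-0.1378  0.0495  0.0706] to go mm 32.55243409296945
```

View pics/w5.png

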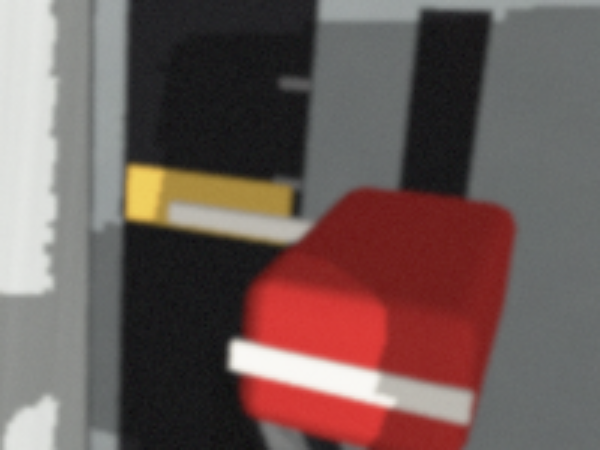

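The pointer now lies in the band, about 2 mm short of its centre. I'll nudge it 1.5 mm, back away and withdraw.

Request:
send_rows(
  rows=[
    [1.5,0,0,0,0.4],
    [0,0,0,0,0.4],
    [0,0,0,0,0.4],
    [-6,0,0,0,0.4],
    [-8,0,0,0,0.4],
    [-6,0,0,0,0.4],
    [0,0,0,0,0.4],
  ],
)

```text
time_s: 7.6
tool_pos: [0.5372, 0.0963, 0.1123]
ee_rot: [2.133, 2.306, -0.0]
wrist_force: [0.2, -0.6, 0.3]
gripper_width: 0.0512
grasp_force: 0.0
```

Run:
```python
from h import *
s=sensors.get_state();print(mill(s["tool_pos"]),s["wrist_force"])
im=eyes.read_camera("wrist");cv2.imwrite("pics/w6.png",im);look(s,im)
```

```text
[-0.1803  0.0361  0.1123] [ 0.1827 -0.6198  0.29  ]
band [295.4723 153.3406] [-0.1529  0.0813  0.0549]
ptr? [287 153  39  11 288] [304.3715 158.1285] [-0.1489  0.0799  0.0641] to go mm 1.343993776978164
ptr? [309 182  26  16 315] [321.3905 189.2698] [-0.139   0.0624  0.0699] to go mm 18.896061434774047
```

Pointer and band agree to within about 1.3 mm and the grip is released. Next I retreat, then go to the lever.

Request:
send_rows(
  rows=[
    [0,-10,0,0,0.4],
    [0,-15,0,0,0.4],
    [0,0,-25,0,0.4],
    [0,0,-35,0,0.4],
    [0,0,-35,0,0.4],
    [0,-10,-30,0,0.4],
    [0,-15,-15,0,0.6],
    [0,-20,0,0,1],
  ],
)

```text
time_s: 8.32
tool_pos: [0.4682, 0.0925, 0.2554]
ee_rot: [2.129, 2.305, 0.007]
wrist_force: [-0.2, -0.4, -0.5]
gripper_width: 0.0279
grasp_force: 0.0
```

Request:
send_rows(
  rows=[
    [-30,-15,0,0,1],
    [-38,0,0,0,1],
    [-38,0,0,0,1],
    [-38,0,0,0,1],
    [-38,0,0,0,1],
    [-38,0,0,0,1],
    [-30,0,0,0,1],
    [-16,0,0,0,1],
  ],
)

```text
time_s: 8.98
tool_pos: [0.4728, -0.177, 0.2521]
ee_rot: [2.134, 2.305, -0.001]
wrist_force: [-0.2, 0.4, -0.0]
gripper_width: 0.0001
grasp_force: 0.0
```

Request:
send_rows(
  rows=[
    [0,0,0,0,1],
    [0,0,0,0,1],
    [0,0,0,0,1],
  ],
)

```text
time_s: 9.23
tool_pos: [0.4727, -0.1732, 0.2521]
ee_rot: [-2.131, -2.307, -0.0]
wrist_force: [0.4, 0.4, -0.0]
gripper_width: -0.0001
grasp_force: 0.0
```

Run:
```python
from h import *
s=sensors.get_state();print(mill(s["tool_pos"]),s["wrist_force"],s["gripper_width"])
im={n:eyes.read_camera(n) for n in("top","side")}
a=cv2.resize(im["top"][140:240,180:340],None,fx=3,fy=3,interpolation=cv2.INTER_CUBIC);b=cv2.resize(im["side"][125:250,215:340],None,fx=2.4,fy=2.4,interpolation=cv2.INTER_CUBIC)
cv2.imwrite("pics/c7.png",np.hstack([a,b]))
```

```text
[-0.266  -0.2274  0.2521] [ 0.4132  0.421  -0.0432] -0.0001247997387100527
```

View pics/c7.png

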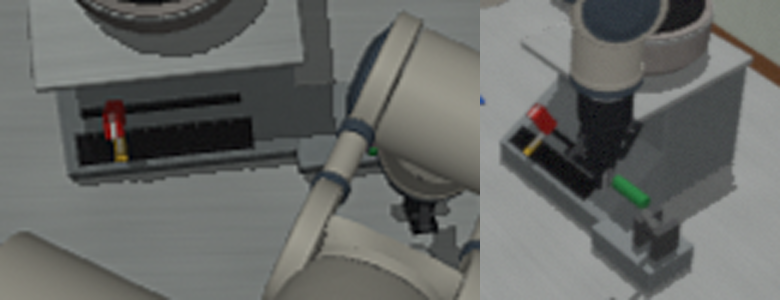

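Seen from above, the pointer lies on the yellow band (crop 121,150), and the lever's green bar is undisturbed. I lower the closed fingers in front of the bar and push.

Request:
send_rows(
  rows=[
    [-3,0,15,0,1],
    [0,0,20,0,1],
    [0,0,14,0,1],
    [0,0,0,0,1],
    [0,8,0,0,1],
    [0,10,0,0,1],
    [0,10,0,0,1],
    [0,12,0,0,1],
  ],
)

```text
time_s: 10.0
tool_pos: [0.5146, -0.1738, 0.2044]
ee_rot: [2.131, 2.307, -0.0]
wrist_force: [-5.9, -1.0, 3.8]
gripper_width: -0.0
grasp_force: 2.6
```

Request:
send_rows(
  rows=[
    [0,12,0,0,1],
    [0,12,0,0,1],
    [0,12,0,0,1],
    [0,12,0,0,1],
    [0,12,0,0,1],
    [0,10,0,0,1],
    [0,8,0,0,1],
    [0,5,0,0,1],
  ],
)

```text
time_s: 10.67
tool_pos: [0.597, -0.1671, 0.2031]
ee_rot: [-2.131, -2.307, 0.001]
wrist_force: [-5.0, -0.9, -3.2]
gripper_width: -0.0002
grasp_force: 2.4
```

Request:
send_rows(
  rows=[
    [0,3,0,0,1],
    [0,2,0,0,1],
    [0,0,0,0,1],
  ],
)

```text
time_s: 10.92
tool_pos: [0.601, -0.1669, 0.203]
ee_rot: [-2.131, -2.307, 0.0]
wrist_force: [-5.7, 0.3, -3.6]
gripper_width: -0.0004
grasp_force: 2.4
```

Run:
```python
from h import *
s=sensors.get_state();print(mill(s["tool_pos"]),s["wrist_force"])
```

```text
[-0.1377 -0.2313  0.203 ] [-5.7058  0.2573 -3.6227]
```

Request:
send_rows(
  rows=[
    [0,3,0,0,1],
    [0,3,0,0,1],
    [0,2,0,0,1],
    [0,0,0,0,1],
    [0,0,0,0,1],
  ],
)

```text
time_s: 11.33
tool_pos: [0.6087, -0.1664, 0.2032]
ee_rot: [-2.132, -2.307, 0.0]
wrist_force: [-5.5, 0.0, -3.5]
gripper_width: 0.0002
grasp_force: 2.6
```

Request:
send_rows(
  rows=[
    [0,1.5,0,0,1],
    [0,0,0,0,1],
    [0,1.5,0,0,1],
    [0,0,0,0,1],
  ],
)

```text
time_s: 11.67
tool_pos: [0.6116, -0.1662, 0.2032]
ee_rot: [-2.132, -2.307, 0.001]
wrist_force: [-4.7, -1.2, -3.0]
gripper_width: 0.0002
grasp_force: 2.7
```

Request:
send_rows(
  rows=[
    [0,1.5,0,0,1],
    [0,0,0,0,1],
    [0,1.5,0,0,1],
    [0,0,0,0,1],
  ],
)

```text
time_s: 12.0
tool_pos: [0.6146, -0.1659, 0.2032]
ee_rot: [-2.132, -2.307, 0.001]
wrist_force: [-6.2, -0.4, -3.9]
gripper_width: 0.0001
grasp_force: 2.8
```

Request:
send_rows(
  rows=[
    [0,1,0,0,1],
    [0,0,0,0,1],
    [0,1,0,0,1],
    [0,0,0,0,1],
  ],
)

```text
time_s: 12.33
tool_pos: [0.6164, -0.1658, 0.2031]
ee_rot: [-2.132, -2.307, 0.001]
wrist_force: [-6.1, -0.0, -4.3]
gripper_width: 0.0
grasp_force: 3.0
```

Request:
send_rows(
  rows=[
    [0,1,0,0,1],
    [0,0,0,0,1],
    [0,1,0,0,1],
    [0,0,0,0,1],
  ],
)

```text
time_s: 12.67
tool_pos: [0.6173, -0.1657, 0.2028]
ee_rot: [-2.13, -2.305, 0.003]
wrist_force: [-13.2, -1.2, -0.7]
gripper_width: -0.0005
grasp_force: 7.0
```

Request:
send_rows(
  rows=[
    [0,1,0,0,1],
    [0,0,0,0,1],
    [0,1,0,0,1],
    [0,0,0,0,1],
  ],
)

```text
time_s: 13.0
tool_pos: [0.6181, -0.1656, 0.2026]
ee_rot: [-2.129, -2.303, 0.006]
wrist_force: [-21.7, -2.9, 1.5]
gripper_width: -0.0001
grasp_force: 11.1
```

The force jumped from 6 to 22 N, so the lever is at its stop. Now I bring it back smoothly.

Request:
send_rows(
  rows=[
    [0,-8,0,0,1],
    [0,-15,0,0,1],
    [0,-20,0,0,1],
    [0,-20,0,0,1],
    [0,-20,0,0,1],
    [0,-20,0,0,1],
    [0,-20,0,0,1],
    [0,-20,0,0,1],
  ],
)

```text
time_s: 13.67
tool_pos: [0.4782, -0.177, 0.2039]
ee_rot: [2.131, 2.306, 0.001]
wrist_force: [0.6, -0.3, 0.0]
gripper_width: 0.0
grasp_force: 0.0
```

Request:
send_rows(
  rows=[
    [0,-20,0,0,1],
    [0,-10,-20,0,1],
    [0,0,-20,0,1],
    [0,0,0,0,1],
    [0,0,0,0,1],
    [0,0,0,0,1],
    [0,0,0,0,1],
  ],
)

```text
time_s: 14.25
tool_pos: [0.4487, -0.179, 0.2428]
ee_rot: [-2.132, -2.307, -0.0]
wrist_force: [0.4, 0.1, -0.5]
gripper_width: -0.0002
grasp_force: 0.0
```

Run:
```python
from h import *
s=sensors.get_state();print(mill(s["tool_pos"]),s["wrist_force"],s["time_s"])
def G(im,x0,y0,x1,y1,lo,hi):
    h=cv2.cvtColor(im[y0:y1,x0:x1],cv2.COLOR_BGR2HSV);m=cv2.inRange(h,lo,hi);y,x=np.nonzero(m);return (x.mean()+x0,y.mean()+y0,len(x)) if len(x) else None
side=eyes.read_camera("side");top=eyes.read_camera("top")
for n,im in(("start",cv2.imread("pics/side0.png")),("now",side)):print(n,"green",G(im,215,165,310,245,(50,120,50),(85,255,255)))
print("top yellow",G(top,200,170,260,200,(20,120,80),(35,255,255)))
d=cv2.absdiff(cv2.imread("pics/top0.png"),top).max(2)
for k,(u,v) in dict(mortar=(123,205),ramekin=(197,247),pestle=(145,260),colander=(402,195),spa=(320,245),spb=(354,243)).items():print(k,d[v-10:v+10,u-10:u+10].mean())
```

```text
[-0.2904 -0.2313  0.2428] [ 0.408   0.1414 -0.5022] 14.25
start green (np.float64(277.32978723404256), np.float64(204.4255319148936), 94)
now green (np.float64(277.42857142857144), np.float64(204.39560439560438), 91)
top yellow (np.float64(219.58333333333334), np.float64(191.08333333333334), 12)
mortar 0.955
ramekin 30.7325
pestle 0.995
colander 1.4175
spa 23.4575
spb 27.9825
```

The lever is back at rest, with its bar at the starting pixel, and the pointer is in the band. The image changes near the ramekin and spoons fit the arm and its shadow being there, since the gripper never went near them. I'm handing in.

```bash
python3 -c "
from workcell import job
print(job.job_done())"
```

```text
the job is handed in; nothing more can be done
None
```

I set the speed pointer inside the yellow band (within about 1.5 mm of its centre), pushed the start lever to its stop and let it spring back to rest, then handed the job in at about 14 s; the judge's verdict was not shown.

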